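Show the bottle's back mark to the inspection camera through the swing mirror

ROBOT

A 6-joint arm with a two-finger parallel gripper is mounted at the origin on the work surface. World frame = base frame: x ahead of the robot, y to its left, z up, the work surface at z = 0. Lengths are in m, angles in rad, forces in N, time in s.
With the tool pointing down it reaches from about 0.25 to 0.775 m from the base axis. Payload 4 kg.
Tool frame: the origin (TCP) lies between the finger pads; the fingertips stand 25 mm ahead of it and the grasp point (between the pads) lies 6 mm ahead of it (robot.tip_reach is the z of the fingertips in the tool frame, in m); z points along the fingers, y is the line along which they close (so a half turn about z gives the same grasp; the last joint's range is limited). The gripper opens to 94 mm and grips with 3 to 60 N. Pads are 16 mm wide; open, the fingers measure 119 mm over their backs; the gripper's body (75 mm by 177 mm) begins 78 mm behind the grasp point.
Start: joints at [1.082, 0.087, 1.371, -0, 1.684, -0.103], TCP at [0.207, 0.51, 0.231] pointing down, gripper open.
Joint ranges: [-3.1, 3.1], [-0.76, 2.03], [0.27, 2.55], [-1.08, 4.22], [0.17, 2.65], [-2.57, 2.57]. Speed limits (rad/s): [2.79, 2.79, 3.14, 3.14, 3.14, 3.14].

INTERFACE

Orientations are given as [roll, pitch, yaw] about the fixed x, y, z axes, in that order (R = Rz(yaw) Ry(pitch) Rx(roll)).
In Python, from bench import robot gives the robot as it stands. The module is installed in compiled form; this text tells all that it offers.
- The arm moves only by the shell command python3 -m handwheel 'ROWS'. ROWS is JSON, a list of rows, each a list of 3 entries, a list of its own where there are three numbers: the turn, a rotation vector about the world's x, y, z in units of 90 degrees (1.0 is 90 degrees), then the shift along the world's x, y, z in units of 0.05 m (1.0 is 0.05 m), then the closure, from 0 (fully open) to 1 (shut). A call has 1 to 5 rows; each row shifts and turns the commanded pose from where the row before left it; what a row does not reach is not made up. A row lasts 1/10 s, in which the tool goes at most 50 mm and 8.59 degrees, less where a joint would pass 70% of its speed; a pose out of reach is approached as far as the arm can. A call with a number of a shift or a turn outside -1 to 1 is refused whole. A call with a gripper value outside its range is refused whole. The fingers move at their own pace and stop on an object; the grip force is fixed at half the most. Time passes only in rows, so rows that do not move let the fingers close. It gives the time, the measured TCP pose, the force, the opening and the grip force at its end, in the units of the state.
- robot.get_obs(): the state, without advancing time (a new reading comes with each control period).
- robot.snapshot(name): name is "side" or "top"; returns (picture, depth): 420x560x3 uint8, red, green, blue; 420x560 float32, m along the optical axis (not along the pixel's ray), 0 where there is no reading.
- robot.calibration(name): a dict with "mtx" (3x3 intrinsics, pixels), "extrinsics" (4x4, takes a point from camera to world coordinates). Camera axes: x right, y down, z forward; pixel columns grow to the right and rows downward; lengths in m; the calibration is good to about 2 mm. A picture is of the moment at which its call begins. calibration takes no time and is no camera call.
- robot.close_job(): hands the job in; it is judged then, once.
Trained networks look in the newest picture that a camera, given by its name, has taken for a name from the list of things; names that differ only in an ending like _2 or _b are one class to them, and where a whole thing is asked for, a point or a joint stands for the part that bears it (a point fixed in the world has none). Each returns a list of dicts, best first, with "p" (0 to 1); they miss things now and then, are a little off and sometimes report something else, mostly with a low value. They report only what shows in the picture. A call takes as long as a camera call.
- robot.boxes_of(query, camera): "bbox" ([left, top, right, bottom] in pixels, round what is visible of it).
The state is a dict: "time": time; "joint_positions": joint angles; "qvel": joint speeds; "joint_torque": joint torques, N m; "tool_pos": TCP position; "ee_rot": TCP orientation; "wrist_force": force on the tool from outside, world axes, zero at the start; "wrist_torque": the same for the moment, N m; "width": finger opening in m; "finger_force": force on a finger pad.
Only numpy, scipy, OpenCV 4.12 (cv2) and the standard library are available. Lean on these libraries where they do the work, as an engineer would, in place of code of your own. Each camera call takes 0.05 s, during which the arm holds its last target. There are 200 camera calls.

TASK

At the wine shop's bottle check, first turn the turntable clockwise (seen from above) by its upright knob, up to its stop, so that the paper mark on the bottle faces the mirror. Then swing the spring-loaded mirror by the upright handle behind it until the camera, looking into the mirror, has the mark in the middle of its view (the brass sight pointer under the mirror then points straight at the mark), and finish while still holding the mirror there by its handle, since it springs back if let go. Leave the tumbler, the bowl and the jar where they are.

Things in the scene. Friction and masses are not known exactly. Their poses are not given: they have to be found in the camera images.
- turntable (a joint): angle of the oak turntable (disc 176 mm across, top 29 mm above the work surface, a green half bottle 60 mm thick clamped upright in its middle, top 278 mm above the surface). rad, grows CLOCKWISE seen from above; starts between 0 and 0.3; a firm stop at 1.571 is the wanted place. It stays where it is left; friction about 1 N at the knob.
- turntable_knob (a point): centre of the turntable's upright round wooden knob, 18 mm thick, its free top 22 mm above and its tab 28 mm below this point. It stands 135 mm from the turntable's axis, 55 mm above the work surface, on a steel tab beyond the disc's edge; it travels with the table from the robot's side to the left (+y) side.
- turntable_axis (a point): point on the turntable's vertical axis, at the work surface (fixed in an episode).
- mark (a point): centre of the 24 mm square white paper mark on the bottle's wall, 31 mm from the turntable's axis and 130 mm above the work surface; moves with the turntable. The x axis of this point looks straight out of the bottle's wall. At the stop it faces roughly to -y, towards the mirror.
- mirror_axis (a point): point on the mirror's vertical hinge axis, at the height of the mirror's middle, 130 mm above the work surface. The mirror glass (110 mm wide and 110 mm high, in a black frame, top edge 189 mm above the surface) contains this axis. The x axis of this point runs to the camera's lens.
- camera_lens (a point): front of the lens of the fixed black inspection camera (50 mm square, on a post on the same base plate), 130 mm from the mirror's axis and 130 mm above the surface; it looks at the middle of the mirror.
- mirror: the mirror; origin on its hinge axis at the work surface, x axis = its normal. It turns only about the vertical, from 0.1 to 1.35 rad COUNTER-CLOCKWISE (from above) of the direction axis to lens. It starts at 0.1; a spring pulls it back there (0.3 N at the handle at first, 2.5 N after 1 rad). The mark is centred when the normal bisects lens and mark directions (0.5 to 1.1 rad).
- mirror_handle (a point): upright round wooden handle pin of the mirror, 14 mm thick, on a steel arm at the mirror's top; this point is the pin's middle, 223 mm above the work surface, its top 27 mm above that, the arm's top 28 mm below it. It stands 100 mm from the hinge axis, straight behind the mirror (robot's side at the start), and moves round the axis with the mirror, at first to the right (-y).
- sight_pointer: brass sight pointer, a 6 mm thick wire 120 mm long, 30 mm above the work surface, geared 2 to 1 to the mirror so that it always lies along the camera's reflected line of sight. Origin on the mirror's hinge axis at the work surface; its x axis runs along the wire, outward.
- tumbler: empty glass tumbler, 72 mm across, 90 mm tall, origin under its foot; a bystander.
- bowl: empty white bowl, 110 mm across, 50 mm tall, origin under its foot; a bystander.
- stopper_jar: white jar with a lid, 70 mm across, 90 mm tall, origin under its foot; a bystander.

How it is judged:
On the way, in this order (a step that is already met when the one before it is completed fails the run):
1. the turntable is turned to its stop (value of joint turntable above 1.5 rad), for 0.3 s.
2. the mirror is held by its handle so that the camera sees the mark in mid view (value of joint turntable above 1.5 rad and contact force between the fingers and mirror above 0.3 N and distance between the grasp point and mirror_handle below 0.08 m and y of mark in the frame of sight_pointer between -0.02 and 0.02 m and x of mark in the frame of sight_pointer above 0.05 m), for 0.3 s.
At the end, for the whole second after the job is handed in: The turntable is at its stop (beyond 1.5 rad), the reflected line of sight passes within 20 mm of the mark's centre, the mirror is still (under 0.1 rad/s), and the fingers hold it by its handle (contact force over 0.3 N, the fingers' grasp point within 80 mm of the handle's middle) (all of step 2 and angular speed of mirror below 0.1 rad/s); the arm keeps its last pose, push and grip.
It fails at once if the tumbler, the bowl or the jar is shifted by over 30 mm or tipped (distance of any of tumbler, bowl, stopper_jar from where it was at the start of the episode above 0.03 m or angle between any of tumbler, bowl, stopper_jar's own z axis and vertical above 0.3 rad).
It also fails if it takes over 58 s, if anything falls off the work surface, if the arm or the gripper's body presses on something with over 40 N, if the wrist force passes 120 N, or if a joint passes its speed limit or range.

## Working session

There is one attempt and no reset: what is moved stays moved. The work goes in short steps, Python scripts to look and compute and a shell command to move; the robot and the scene stay as the last step left them, time stands still between calls to the robot, and variables do not carry over. Pictures are saved under pics/ and viewed, at most 10 in all, crops included, and the job is handed in when it is done.

```bash
mkdir -p pics
cat > h.py <<'E'
import numpy as np, cv2
from bench import robot
def cam(n):
    c=robot.calibration(n); return np.array(c["mtx"]),np.array(c["extrinsics"])
def w(n,u,v,d):
    K,T=cam(n); return (T@np.r_[np.linalg.inv(K)@[u*d,v*d,d],1])[:3]
def atz(n,u,v,z):
    K,T=cam(n); r=T[:3,:3]@np.linalg.inv(K)@[u,v,1]; o=T[:3,3]; return o+r*(z-o[2])/r[2]
def px(n,p):
    K,T=cam(n); q=np.linalg.inv(T)@np.r_[p,1]; q=K@q[:3]; return q[:2]/q[2]
def cloud(n,dep):
    K,T=cam(n); v,u=np.mgrid[:420,:560]; P=np.stack([u*dep,v*dep,dep],-1)@np.linalg.inv(K).T
    return P@T[:3,:3].T+T[:3,3]
E
python3 - <<'E'
from h import *
np.set_printoptions(precision=3,suppress=True)
for n in("top","side"):
    im,d=robot.snapshot(n); cv2.imwrite(f"pics/{n}0.png",im[:,:,::-1]); np.save(n+"0.npy",d)
    for q in["turntable_knob","mirror_handle","sight_pointer","mark","camera_lens","mirror","tumbler","bowl","stopper_jar","turntable"]:
        for b in robot.boxes_of(q,n)[:2]:
            x=b["bbox"];print(n,q,round(b["p"],2),np.round(x),w(n,(x[0]+x[2])/2,(x[1]+x[3])/2,d[int((x[1]+x[3])/2),int((x[0]+x[2])/2)]))
    print(cam(n)[1])
print(robot.get_obs())
E
```

```text
top turntable_knob 0.78 [224. 202. 275. 275.] [0.549 0.126 0.043]
top mirror_handle 0.92 [321. 209. 363. 247.] [ 0.595 -0.193  0.011]
top sight_pointer 0.74 [227. 203. 278. 272.] [0.552 0.117 0.042]
top mark 0.56 [231. 206. 274. 272.] [0.548 0.117 0.036]
top camera_lens 0.93 [318. 140. 362. 248.] [ 0.719 -0.188  0.009]
top camera_lens 0.16 [323. 207. 364. 245.] [ 0.603 -0.198  0.008]
top mirror 0.83 [325. 206. 361. 244.] [ 0.607 -0.195  0.011]
top mirror 0.63 [225. 206. 277. 274.] [0.546 0.122 0.03 ]
top tumbler 0.97 [275. 166. 299. 193.] [0.771 0.003 0.   ]
top bowl 0.82 [155. 252. 187. 285.] [0.447 0.396 0.003]
top stopper_jar 0.83 [385. 214. 411. 233.] [ 0.6   -0.365  0.092]
top stopper_jar 0.23 [227. 203. 277. 272.] [0.554 0.117 0.042]
top turntable 0.97 [228. 204. 279. 273.] [0.551 0.115 0.037]
[[ 0.014 -0.981  0.194  0.373]
 [-1.    -0.014 -0.002  0.017]
 [ 0.005 -0.194 -0.981  1.335]
 [ 0.     0.     0.     1.   ]]
side turntable_knob 0.75 [246. 206. 340. 314.] [0.557 0.143 0.124]
side mirror_handle 0.61 [266. 125. 312. 189.] [ 0.576 -0.338 -0.002]
side sight_pointer 0.52 [265
[... 489 characters left out ...]
7 [273. 120. 293. 160.] [ 0.596 -0.343  0.064]
side turntable 0.76 [245. 202. 341. 314.] [0.557 0.144 0.134]
[[-0.999 -0.025  0.024  0.56 ]
 [-0.035  0.753 -0.658  0.61 ]
 [-0.002 -0.658 -0.753  0.843]
 [ 0.     0.     0.     1.   ]]
{'time': 1.1, 'joint_positions': array([ 1.082,  0.087,  1.371,  0.   ,  1.684, -0.103]), 'qvel': array([-0.001,  0.002,  0.001,  0.001, -0.   , -0.001]), 'joint_torque': array([ -0.   , -34.005, -30.26 ,   0.072,   0.024,   0.   ]), 'tool_pos': array([0.207, 0.51 , 0.231]), 'ee_rot': array([ 3.141, -0.   ,  2.756]), 'wrist_force': array([-0.661, -0.063,  0.465]), 'wrist_torque': array([-0.027, -0.037,  0.034]), 'finger_force': 0.0, 'width': 0.09398893289955446}
```

Run:
```python
import cv2,numpy as np
a=cv2.imread("pics/top0.png")[120:300,140:420];b=cv2.imread("pics/side0.png")[100:420,150:390]
a=cv2.resize(a,(800,514));cv2.imwrite("pics/a.png",a);cv2.imwrite("pics/b.png",cv2.resize(b,(450,600)))
```

```text
(no output)
```

View pics/a.png

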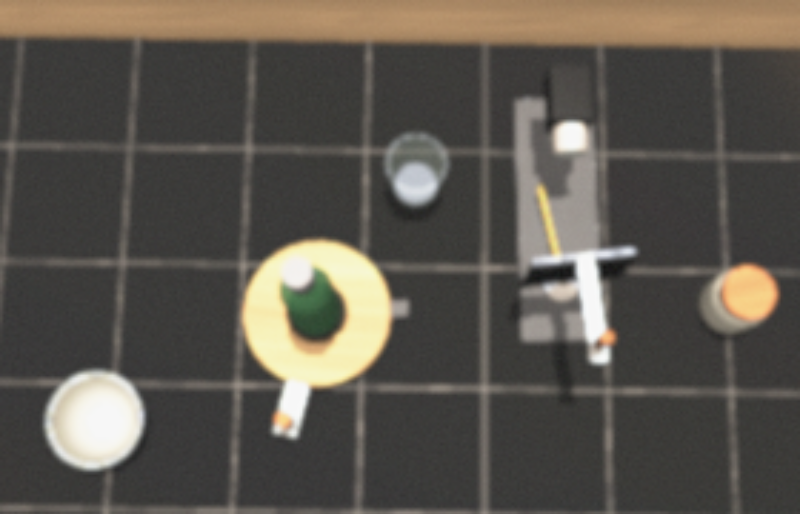

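View pics/b.png

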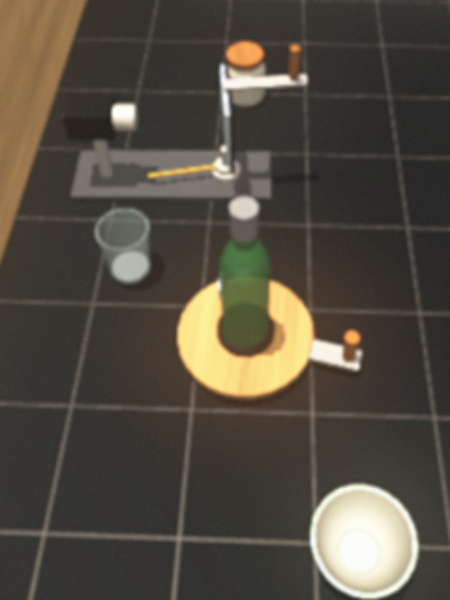

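The top crop shows the knob at (284,420), the disc centre at (318,313) and the mirror handle top at (608,338). The pointer runs from (541,186) to (557,252). The side crop agrees, with the knob top at (352,337) and the handle top at (296,46).

Run:
```python
from h import *
np.set_printoptions(precision=3,suppress=True)
T=lambda x,y,z: atz("top",140+x/2.857,120+y/2.857,z)
S=lambda x,y,z: atz("side",150+x/1.875,100+y/1.875,z)
print("knobtop",T(284,418,.077),S(352,336,.077))
d=np.load("top0.npy");im=cv2.imread("pics/top0.png");C=cloud("top",d)
hsv=cv2.cvtColor(im,cv2.COLOR_BGR2HSV)
m=(abs(C[...,2]-.029)<.012)&(hsv[...,2]>150)&(hsv[...,1]>60)&(np.hypot(C[...,0]-.55,C[...,1]-.115)<.12)
u,v=np.nonzero(m)[::-1];h=cv2.convexHull(np.c_[u,v].astype(np.float32))[:,0]
P=np.array([atz("top",a,b,.029)[:2] for a,b in h]).astype(np.float32);print("disc",cv2.minEnclosingCircle(P),m.sum())
print("handletop",T(608,336,.25),S(296,47,.25))
print("ptr tip",T(541,186,.03),S(149,176,.03),"base",T(557,250,.03),S(215,167,.03))
print("mirror top ends",T(527,265,.189),T(635,250,.189), S(223,67,.189))
print("lens",T(570,137,.13),S(124,116,.13))
```

```text
knobtop [0.453 0.154 0.077] [0.454 0.161 0.077]
disc ((0.5580819249153137, 0.13290530443191528), 0.11538338661193848) 927
handletop [ 0.528 -0.185  0.25 ] [ 0.527 -0.178  0.25 ]
ptr tip [ 0.744 -0.147  0.03 ] [ 0.745 -0.138  0.03 ] base [ 0.664 -0.166  0.03 ] [ 0.644 -0.161  0.03 ]
mirror top ends [ 0.612 -0.111  0.189] [ 0.63  -0.227  0.189] [ 0.629 -0.209  0.189]
lens [ 0.775 -0.169  0.13 ] [ 0.774 -0.165  0.13 ]
```

```bash
python3 -m handwheel '[[[0,0,0],[0.55,-0.78,-0.18],0],[[0,0,0],[0.55,-0.78,-0.18],0],[[0,0,0],[0.55,-0.78,-0.18],0],[[0,0,0],[0.55,-0.78,-0.18],0],[[0,0,0],[0.55,-0.78,-0.18],0]]'; python3 -m handwheel '[[[0,0,0],[0.55,-0.78,-0.18],0],[[0,0,0],[0.55,-0.78,-0.18],0],[[0,0,0],[0.55,-0.78,-0.18],0],[[0,0,0],[0.5,-0.78,-0.18],0],[[0,0,0],[0,0,0],0]]'
python3 - <<'E'
from h import *
np.set_printoptions(precision=3,suppress=True)
print(robot.get_obs()["tool_pos"],robot.get_obs()["ee_rot"],"disc",atz("top",140+318/2.857,120+313/2.857,.029),atz("side",150+246/1.875,100+336/1.875,.029))
im,d=robot.snapshot("side");i=im[180:340,220:380,::-1];cv2.imwrite("pics/c.png",cv2.resize(i,(600,600)))
E
```

```text
time: 1.6
tool_pos: [0.3452, 0.3131, 0.1854]
ee_rot: [3.141, 0.001, 2.756]
wrist_force: [1.5, 0.0, -0.5]
width: 0.0938
finger_force: 0.0
time: 2.1
tool_pos: [0.4536, 0.154, 0.148]
ee_rot: [-3.139, -0.0, 2.748]
wrist_force: [-0.4, 0.4, 0.4]
width: 0.0938
finger_force: 0.0
[0.454 0.154 0.148] [-3.139 -0.     2.748] disc [0.582 0.123 0.029] [0.584 0.137 0.029]
```

View pics/c.png

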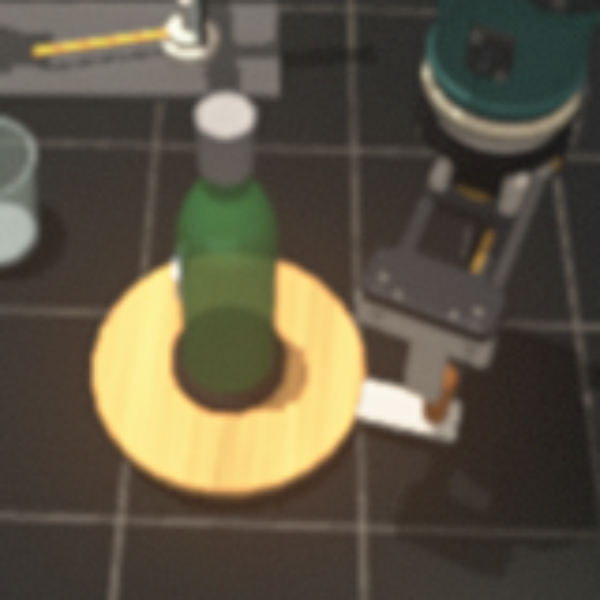

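```bash
python3 -m handwheel '[[[0,0,0],[0,0.05,-0.87],0],[[0,0,0],[0,0.03,-0.87],0],[[0,0,0],[0,0,0],1],[[0,0,0],[0,0,0],1],[[0,0,0],[0,0,0],1]]'; python3 -m handwheel '[[[0,0,0],[0,0,0],1],[[0,0,0],[0,0,0],1]]'
python3 - <<'E'
from h import *
C=np.array([.583,.127]);p=np.array(robot.get_obs()["tool_pos"])[:2];print(np.linalg.norm(p-C))
a=np.arctan2(*(p-C)[::-1]);
# chords of ~6.5 deg
st=np.radians(-6.5);q=p
for k in range(1,14):
    n=C+(p-C)@np.array([[np.cos(k*st),np.sin(k*st)],[-np.sin(k*st),np.cos(k*st)]]);print(k,round(np.degrees(a+k*st),1),np.round((n-q)/.05,2));q=n
E
```

```text
time: 2.65
tool_pos: [0.4535, 0.1637, 0.0653]
ee_rot: [3.139, 0.004, 2.757]
wrist_force: [-0.0, 0.4, -0.0]
width: 0.0733
finger_force: 0.0
time: 2.85
tool_pos: [0.4533, 0.1631, 0.0646]
ee_rot: [3.139, 0.003, 2.756]
wrist_force: [-0.7, 0.2, -0.0]
width: 0.0571
finger_force: 0.0
0.1346418317180285
1 158.0 [0.1  0.29]
2 151.5 [0.13 0.28]
3 145.0 [0.16 0.26]
4 138.5 [0.19 0.24]
5 132.0 [0.22 0.22]
6 125.5 [0.24 0.19]
7 119.0 [0.26 0.16]
8 112.5 [0.28 0.13]
9 106.0 [0.29 0.1 ]
10 99.5 [0.3  0.07]
11 93.0 [0.3  0.03]
12 86.5 [ 0.31 -0.  ]
13 80.0 [ 0.3  -0.04]
```

```bash
python3 -m handwheel '[[[0,0,0],[0,0,0],1],[[0,0,0],[0,0,0],1],[[0,0,0],[0,0,0],1],[[0,0,0],[0,0,0],1],[[0,0,0],[0,0,0],1]]'; python3 -m handwheel '[[[0,0,0],[0,0,0],1],[[0,0,0],[0,0,0],1]]'
```

```text
time: 3.35
tool_pos: [0.4517, 0.1624, 0.0624]
ee_rot: [-3.141, -0.001, 2.756]
wrist_force: [-0.3, 0.9, 2.5]
width: 0.0178
finger_force: 27.5
time: 3.55
tool_pos: [0.4517, 0.1624, 0.0624]
ee_rot: [-3.141, -0.0, 2.756]
wrist_force: [-0.3, -0.7, 0.6]
width: 0.0175
finger_force: 30.0
```

```bash
python3 -m handwheel '[[[0,0,-0.07],[0.1,0.29,0],1],[[0,0,-0.07],[0.13,0.28,0],1],[[0,0,-0.07],[0.16,0.26,0],1],[[0,0,-0.07],[0.19,0.24,0],1],[[0,0,-0.07],[0.22,0.22,0],1]]'; python3 -m handwheel '[[[0,0,0],[0,0,0],1],[[0,0,0],[0,0,0],1]]'
```

```text
time: 4.05
tool_pos: [0.4901, 0.2289, 0.0624]
ee_rot: [-3.139, -0.005, 2.202]
wrist_force: [-5.5, 2.1, 3.9]
width: 0.0175
finger_force: 30.0
time: 4.25
tool_pos: [0.4905, 0.2293, 0.0624]
ee_rot: [-3.141, -0.005, 2.206]
wrist_force: [-5.4, 4.7, 2.0]
width: 0.0174
finger_force: 30.0
```

```bash
python3 -m handwheel '[[[0,0,-0.07],[0.22,0.21,0],1],[[0,0,-0.07],[0.25,0.18,0],1],[[0,0,-0.07],[0.28,0.15,0],1],[[0,0,-0.07],[0.29,0.11,0],1],[[0,0,0],[0,0,0],1]]'; python3 -m handwheel '[[[0,0,-0.07],[0.3,0.08,0],1],[[0,0,-0.06],[0.3,0.05,0],1],[[0,0,0],[0,0,0],1]]'
```

```text
time: 4.75
tool_pos: [0.5442, 0.2612, 0.0624]
ee_rot: [-3.141, -0.003, 1.766]
wrist_force: [-2.6, 3.8, 3.0]
width: 0.0173
finger_force: 30.0
time: 5.05
tool_pos: [0.574, 0.2674, 0.0624]
ee_rot: [-3.141, -0.003, 1.564]
wrist_force: [-2.0, 5.1, 2.1]
width: 0.0178
finger_force: 30.0
```

```bash
python3 -m handwheel '[[[0,0,-0.04],[0.18,0.02,0],1],[[0,0,-0.03],[0.12,0.01,0],1],[[0,0,0],[0,0,0],1]]'; python3 -m handwheel '[[[0,0,0],[0.1,0,0],1],[[0,0,0],[0,0,0],1]]'
```

```text
time: 5.35
tool_pos: [0.5884, 0.268, 0.0624]
ee_rot: [-3.141, -0.001, 1.455]
wrist_force: [-0.6, 4.0, 0.7]
width: 0.0173
finger_force: 30.0
time: 5.55
tool_pos: [0.5935, 0.2681, 0.0624]
ee_rot: [-3.141, -0.001, 1.454]
wrist_force: [-1.1, 3.8, 1.0]
width: 0.0174
finger_force: 30.0
```

No stop yet; the tangential force is still only about 1 N, so I'll keep going gently.

```bash
python3 -m handwheel '[[[0,0,-0.03],[0.1,-0.01,0],1],[[0,0,0],[0.1,-0.01,0],1],[[0,0,0],[0,0,0],1]]'; python3 -m handwheel '[[[0,0,0],[0.1,-0.02,0],1],[[0,0,0],[0.1,-0.02,0],1],[[0,0,0],[0,0,0],1]]'
```

```text
time: 5.85
tool_pos: [0.5989, 0.2678, 0.0624]
ee_rot: [-3.13, 0.001, 1.409]
wrist_force: [-14.4, 4.3, 6.8]
width: 0.0177
finger_force: 30.0
time: 6.15
tool_pos: [0.5992, 0.2678, 0.062]
ee_rot: [-3.108, 0.004, 1.411]
wrist_force: [-38.1, 7.5, 18.4]
width: 0.0179
finger_force: 30.1
```

```bash
python3 -m handwheel '[[[0,0,0],[-0.2,0.04,0],1],[[0,0,0],[0,0,0],1],[[0,0,0],[0,0,0],1],[[0,0,0],[0,0,0],0],[[0,0,0],[0,0,0],0]]'; python3 -m handwheel '[[[0,0,0],[0,0,0],0],[[0,0,0],[0,0,0],0],[[0,0,0],[0,0.05,0.6],0],[[0,0,0],[0,0.1,0.9],0],[[0,0,0],[0,0.1,0.9],0]]'
python3 - <<'E'
from h import *
from scipy.optimize import least_squares
P=np.array([[.4517,.1624],[.4905,.2293],[.5442,.2612],[.574,.2674],[.5884,.268],[.5989,.2678]])
r=least_squares(lambda c:np.hypot(*(P-c[:2]).T)-.135,[.585,.13]);C=r.x;print(C,r.fun)
a=np.arctan2(*(P[-1]-C)[::-1]);print("knob ang",np.degrees(a))
im,d=robot.snapshot("side")
E
```

```text
time: 6.65
tool_pos: [0.6038, 0.2658, 0.0625]
ee_rot: [3.14, 0.002, 1.408]
wrist_force: [0.2, -0.5, 1.5]
width: 0.0301
finger_force: 0.0
time: 7.15
tool_pos: [0.6039, 0.2781, 0.1827]
ee_rot: [-3.14, 0.002, 1.404]
wrist_force: [0.9, 0.9, -0.4]
width: 0.0699
finger_force: 0.0
[0.58414201 0.13287009] [ 6.94152334e-04 -5.84393367e-04 -5.97873652e-04 -8.83308530e-05
  1.96983560e-04  7.34594344e-04]
knob ang 83.75807455487718
```

```bash
python3 -m handwheel '[[[0,0,0],[-0.82,0.0,0.33],0],[[0,0,0],[-0.82,-0.1,0.33],0],[[0,0,0],[-0.82,-0.1,0.33],0],[[0,0,0],[-0.82,-0.2,0.33],0],[[0,0,-0.08],[-0.82,-0.2,0.33],0]]' | head -3;  python3 -m handwheel '[[[0,0,-0.08],[0,-0.9,0.1],0],[[0,0,-0.08],[0,-0.9,0.1],0],[[0,0,-0.08],[0,-0.9,0.1],0],[[0,0,-0.08],[0,-0.9,0.1],0],[[0,0,-0.08],[0,-0.9,0.1],0]]' | head -3;  python3 -m handwheel '[[[0,0,-0.08],[0,-0.9,0],0],[[0,0,0],[0,-0.9,0],0],[[0,0,0],[0.5,-0.7,0],0],[[0,0,0],[0,0,0],0]]' | head -3
```

```text
time: 7.7
tool_pos: [0.3978, 0.2482, 0.2655]
ee_rot: [3.14, 0.0, 1.276]
time: 8.2
tool_pos: [0.3987, 0.0219, 0.2905]
ee_rot: [3.139, -0.001, 0.646]
time: 8.6
tool_pos: [0.425, -0.1053, 0.2888]
ee_rot: [3.141, 0.002, 0.519]
```

```bash
python3 -m handwheel '[[[0,0,0],[0.68,-0.5,0],0],[[0,0,0],[0.68,-0.5,0],0],[[0,0,0],[0.68,-0.5,0],0],[[0,0,0],[0,0,0],0],[[0,0,0],[0,0,0],0]]'
python3 - <<'E'
from h import *
im,d=robot.snapshot("side");i=im[90:250,200:360,::-1];cv2.imwrite("pics/d.png",cv2.resize(i,(600,600)))
E
```

```text
time: 9.1
tool_pos: [0.526, -0.1758, 0.2888]
ee_rot: [-3.139, 0.002, 0.525]
wrist_force: [-0.5, -0.1, 0.5]
width: 0.0943
finger_force: 0.0
```

View pics/d.png

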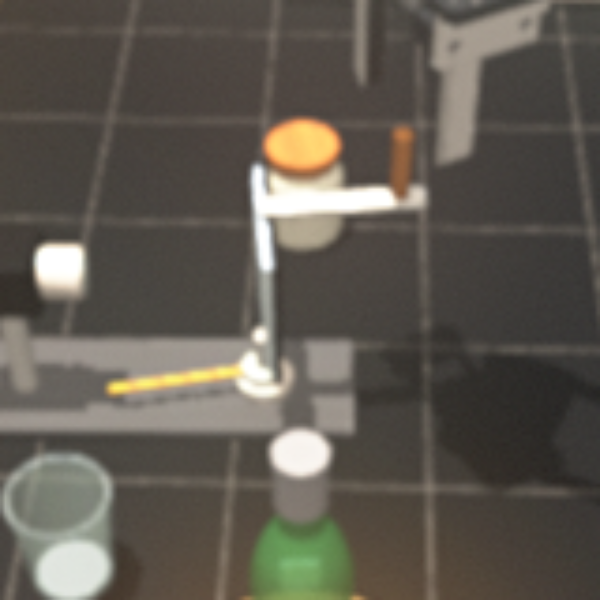

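The pin top is at (402,130), midway between the fingertips at (365,80) and (452,160), so the gripper is aligned. Next I descend and grip.

```bash
python3 -m handwheel '[[[0,0,0],[0,-0.07,-0.58],0],[[0,0,0],[0.03,0,-0.58],0],[[0,0,0],[0,0,0],1],[[0,0,0],[0,0,0],1],[[0,0,0],[0,0,0],1]]';python3 -m handwheel '[[[0,0,0],[0,0,0],1],[[0,0,0],[0,0,0],1],[[0,0,0],[0,0,0],1],[[0,0,0],[0,0,0],1],[[0,0,0],[0,0,0],1]]';python3 -m handwheel '[[[0,0,0],[0,0,0],1],[[0,0,0],[0,0,0],1],[[0,0,0],[0,0,0],1],[[0,0,0],[0,0,0],1]]'
```

```text
time: 9.65
tool_pos: [0.5279, -0.1792, 0.2349]
ee_rot: [3.138, -0.002, 0.526]
wrist_force: [-0.6, -0.4, 1.4]
width: 0.0735
finger_force: 0.0
time: 10.15
tool_pos: [0.5275, -0.1795, 0.232]
ee_rot: [3.142, 0.0, 0.525]
wrist_force: [-0.2, -0.2, 0.2]
width: 0.0334
finger_force: 0.0
time: 10.55
tool_pos: [0.5283, -0.1802, 0.2319]
ee_rot: [3.139, -0.001, 0.525]
wrist_force: [4.5, -3.0, -1.2]
width: 0.0134
finger_force: 30.0
```

```bash
python3 -m handwheel '[[[0,0,0.06],[0.03,-0.19,0],1],[[0,0,0.06],[0.05,-0.18,0],1],[[0,0,0.06],[0.07,-0.18,0],1],[[0,0,0.06],[0.08,-0.17,0],1],[[0,0,0],[0,0,0],1]]';python3 -m handwheel '[[[0,0,0.06],[0.1,-0.16,0],1],[[0,0,0.06],[0.11,-0.15,0],1],[[0,0,0.06],[0.13,-0.14,0],1],[[0,0,0],[0,0,0],1],[[0,0,0],[0,0,0],1]]'
python3 - <<'E'
from h import *
for n in("side","top"):
    im,d=robot.snapshot(n);cv2.imwrite(f"pics/{n}1.png",im[:,:,::-1])
i=cv2.imread("pics/side1.png")[120:280,200:360];cv2.imwrite("pics/e.png",cv2.resize(i,(600,600)))
i=cv2.imread("pics/top1.png")[160:280,220:380];cv2.imwrite("pics/f.png",cv2.resize(i,(800,600)))
E
```

```text
time: 11.05
tool_pos: [0.5394, -0.2154, 0.2319]
ee_rot: [-3.141, -0.001, 0.902]
wrist_force: [1.7, 1.9, -0.2]
width: 0.0137
finger_force: 30.0
time: 11.55
tool_pos: [0.5554, -0.2377, 0.2319]
ee_rot: [-3.14, 0.0, 1.182]
wrist_force: [-1.4, -0.7, -0.7]
width: 0.0134
finger_force: 30.0
```

View pics/e.png

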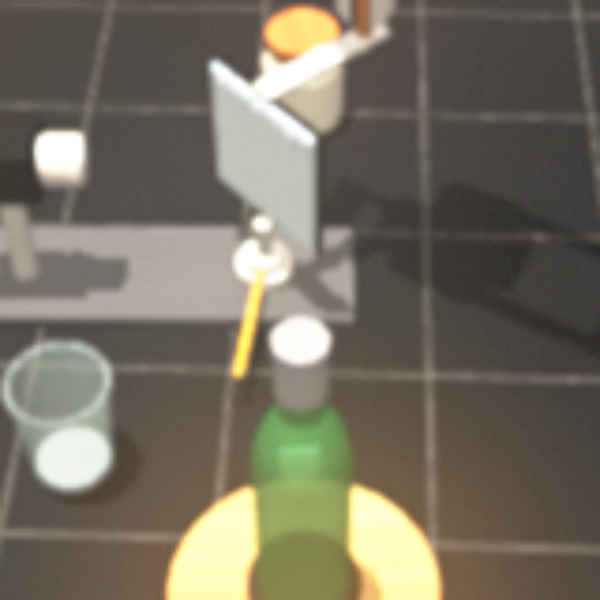

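View pics/f.png

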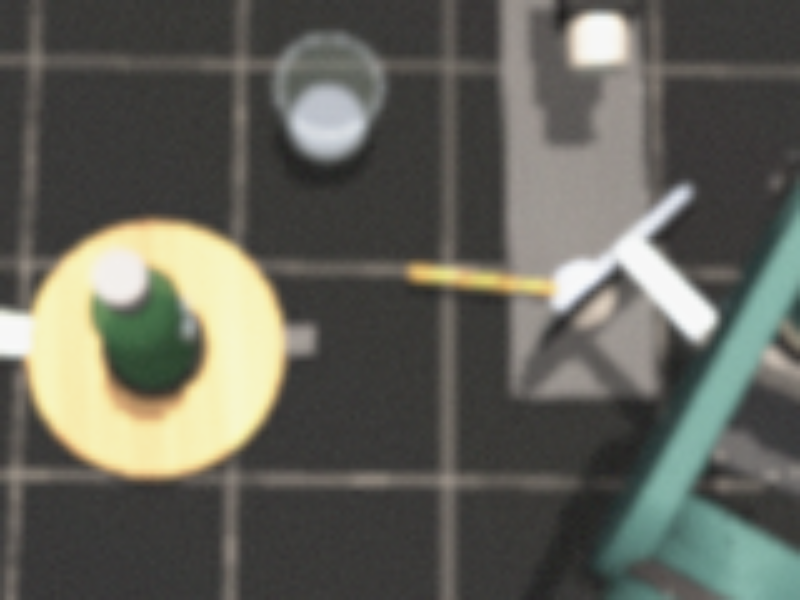

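The top crop shows the pointer from (550,288) to its tip at (408,270), and the mark on the bottle at (188,325). In the side crop the pointer runs from (262,272) to its tip at (238,375). It still needs a little more swing; I'll compute how much.

Run:
```python
from h import *
np.set_printoptions(precision=3,suppress=True)
T=lambda x,y,z: atz("top",219.6+x/5,159.6+y/5,z)
S=lambda x,y,z: atz("side",199.6+x/3.75,119.6+y/3.75,z)
m=T(188,325,.13);print("mark",m,"disc",T(157,349,.029))
for f,t,b in((T,(408,270),(550,288)),(S,(238,375),(262,272))):
    t=f(*t,.03);b=f(*b,.03);d=(t-b)[:2];print(t,b,"ang",np.arctan2(d[1],d[0]))
    for A in([.627,-.168],t[:2]-.12*d/np.linalg.norm(d)):
      for M in (m[:2],np.array([.581,.102])):
        e=M-A;print("  axis",A,"want",np.arctan2(e[1],e[0]),"tip-dir",np.arctan2(*(t[:2]-A)[::-1]))
```

```text
mark [0.582 0.096 0.13 ] disc [0.583 0.124 0.029]
[ 0.641 -0.049  0.03 ] [ 0.629 -0.147  0.03 ] ang 1.4567625296922107
  axis [0.627, -0.168] want 1.7381531321118175 tip-dir 1.4573723572490738
  axis [0.627, -0.168] want 1.7395464292151979 tip-dir 1.4573723572490738
  axis [ 0.627 -0.168] want 1.738132371780031 tip-dir 1.4567625296922109
  axis [ 0.627 -0.168] want 1.7395273524249153 tip-dir 1.4567625296922109
[ 0.64  -0.046  0.03 ] [ 0.629 -0.149  0.03 ] ang 1.4607575475177603
  axis [0.627, -0.168] want 1.7381531321118175 tip-dir 1.4613958860141611
  axis [0.627, -0.168] want 1.7395464292151979 tip-dir 1.4613958860141611
  axis [ 0.627 -0.165] want 1.7411159171523594 tip-dir 1.4607575475177603
  axis [ 0.627 -0.165] want 1.7424618416695974 tip-dir 1.4607575475177603
```

```bash
python3 -m handwheel '[[[0,0,0.045],[0.1,-0.1,0],1],[[0,0,0.045],[0.1,-0.1,0],1],[[0,0,0],[0,0,0],1],[[0,0,0],[0,0,0],1],[[0,0,0],[0,0,0],1]]'
python3 - <<'E'
from h import *
for n in("side","top"):
    im,d=robot.snapshot(n);cv2.imwrite(f"pics/{n}2.png",im[:,:,::-1])
i=cv2.imread("pics/side2.png")[120:280,200:360];j=cv2.imread("pics/top2.png")[160:280,220:340]
cv2.imwrite("pics/g.png",np.hstack([cv2.resize(i,(400,400)),cv2.resize(j,(400,400))]))
# yellow pointer fit
for n in("side","top"):
    im=cv2.imread(f"pics/{n}2.png").astype(int);y=(im[...,2]-im[...,0]>70)&(im[...,1]-im[...,0]>35)
    lab=cv2.connectedComponentsWithStats(y.astype(np.uint8));e=px(n,[.61,-.09,.03])
    k=1+np.argmin(np.hypot(*(lab[3][1:]-e).T)+ 100*(lab[2][1:,4]<8));v,u=np.nonzero(lab[1]==k)
    P=np.array([atz(n,a,b,.03)[:2] for a,b in zip(u,v)],np.float32)
    print(n,len(P),cv2.fitLine(P,cv2.DIST_L2,0,.01,.01).ravel(),P.min(0),P.max(0))
E
```

```text
time: 12.15
tool_pos: [0.5658, -0.2474, 0.2319]
ee_rot: [-3.141, -0.0, 1.325]
wrist_force: [0.2, -0.0, -0.7]
width: 0.0137
finger_force: 30.0
side 53 [ 0.11891444 -0.9929045   0.6199743  -0.11940355] [ 0.61326885 -0.14968099] [ 0.62658656 -0.09193976]
top 76 [ 0.17180148 -0.9851316   0.613789   -0.09692265] [ 0.60402703 -0.14483649] [ 0.62295717 -0.05145452]
```

View pics/g.png

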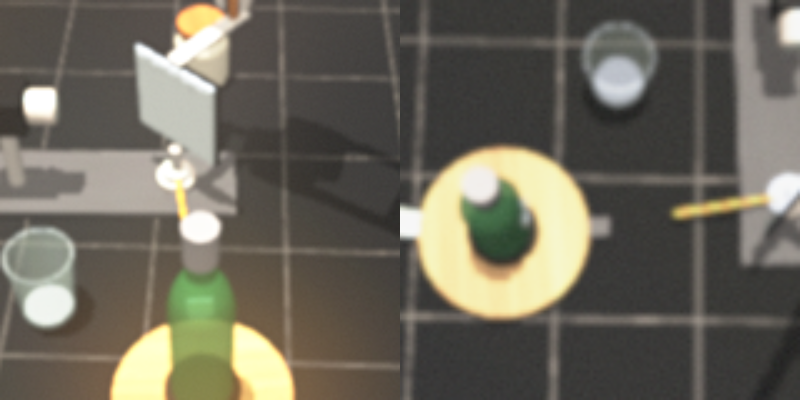

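The pointer line in the top view reaches x ≈ 0.580 at the mark (x ≈ 0.582), well inside the 20 mm allowed. The mirror is still and the bystanders are untouched.

```bash
python3 -c "
from bench import robot
print(robot.close_job())"
```

```text
the job is handed in; nothing more can be done
None
```

The job is handed in: the turntable is at its stop, and the gripper is holding the mirror by its handle with the sight pointer on the mark, about 2 mm off by my top-view measurement. The partly hidden side view gives about 12 mm, also inside the 20 mm limit. No verdict came back.

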